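# Swap the wrong bushing in the carrier and close its keeper

## Task

One of the four bushings in the blue carrier is longer than the other three, so the keeper bail cannot swing over the set. Take that one out and stand it upright in the red reject tray, seat the bushing from the grey stock tray that matches the other three (same length, plain, no collar) fully down in the empty nest, and then swing the bail over the bushings until it stands upright against its stop. Leave the other three bushings in their nests, and the rest of the stock and the things on the bench where they are.

Things in the scene. Friction and masses are not known exactly. Their poses are not given: they have to be found in the camera images.
- carrier: Blue plastic carrier, 78 x 278 x 22 mm, fixed to the bench; steel plate and bail arm at each end (305 mm overall). Origin: centre of underside; x across it, away from the robot; y along the row of four round nests at y = -96, -32, 32, 96 mm. Nests 58 mm wide, 12 deep, floor 10 mm above the bench: 3 mm play round a bushing, 12 mm between neighbours. Bail hinge axis along y at x = 0, z = 20 mm.
- nest_0 (a point): Centre of the floor of the nest at carrier y = -96 mm; a seated bushing's origin lies here.
- nest_1 (a point): The same for the nest at y = -32 mm.
- nest_2 (a point): The same for the nest at y = +32 mm.
- nest_3 (a point): The same for the nest at y = +96 mm.
- bail (a joint): Keeper bail: U of 7 mm steel rod hinged at both ends of the carrier. 0 = closed, cross bar upright over the row, 82 mm above the hinge axis, 11 mm clear of seated 75 mm bushings (95 mm ones block it). Opens away from the robot to 1.25 rad: at angle a the bar is 82 sin(a) mm along carrier +x, 82 cos(a) mm above the axis. Starts open. Stiff: stays put, moves with 2-3 N at the bar.
- bail_grip (a point): Middle of the bail's cross bar, on the axis of its black rubber sleeve (12 mm thick, 110 mm long, along the carrier's y), which can be pinched or pushed.
- bushing_a: Plain bright steel bushing in the carrier, 52 mm across, 75 mm long, bore 30 mm, 0.18 kg, standing in a nest. Origin at the centre of its lower end, z up its axis. Correct part; stays.
- bushing_b: As bushing_a.
- bushing_c: As bushing_a.
- bushing_long: The wrong bushing in the carrier: 52 mm across like the others but 95 mm long, so it stands 20 mm higher; 0.23 kg. Origin at the centre of its lower end, z up its axis. Grasp it across the outside, or by the 11 mm wall (bore 30 mm, open 42 mm deep).
- stock_tray: Open grey plastic tray, 100 x 244 x 26 mm, 4 mm floor, fixed to the bench. Origin at the centre of its underside; its x points to the robot's left; three stock bushings stand in a row along its y, 76 mm apart, in any order.
- spare_plain: The right spare: plain bushing 52 mm across and 75 mm long, 0.18 kg, in the stock tray. Origin at the centre of its lower end. Grasp it across the outside, or by the 11 mm wall (bore 30 mm, open 42 mm deep).
- spare_long: Stock bushing 95 mm long, 52 mm across, in the stock tray; wrong part. Origin at the centre of its lower end.
- spare_flanged: Stock bushing 75 mm long, 52 mm across, with a collar 70 mm across and 9 mm high round its lower end; wrong part. Origin at the centre of its lower end.
- reject_tray: Open red plastic tray, 190 x 120 x 32 mm (x, y, z), 4 mm walls and floor, fixed to the bench. Origin at the centre of its underside. Its half towards -x (the robot's side) is empty: a bushing can stand at x = -45 mm, y = 0.
- scrap: An earlier reject, a 75 mm bushing lying on its side in the reject tray about x = +55 mm (far side), 52 mm high. Origin at the centre of its underside.
- caliper: Digital caliper lying behind the carrier, 235 x 72 x 15 mm. Not part of the job.
- micrometer: Micrometer lying near the front edge of the bench, 131 x 49 x 19 mm. Not part of the job.
- marker_red: Paint marker with a red cap near the front edge, 136 x 14 mm. Not part of the job.
Things that resemble listed ones, but are neither listed nor needed, are in the scene too. Leave any turquoise or yellow look-alike of the spare_plain alone.

How it is judged:
By the outcome, as a careful person would: the job done as asked, in the order asked, and still so for the second after the job is handed in, with the robot touching nothing.
It also fails if it takes over 67 s, if anything falls off the work surface, if the arm or the gripper's body presses on something with over 40 N, if the wrist force passes 120 N, or if a joint passes its speed limit or range.

## Robot

A 6-joint arm with a two-finger parallel gripper is mounted at the origin on a cart in front of the work surface, level with it; the furniture and walls round the work are solid. World frame = base frame: x ahead of the robot, y to its left, z up, the work surface at z = 0. Lengths are in mm, angles in rad, forces in N, time in s.
With the tool pointing down it reaches from about 350 to 975 mm from the base axis. Payload 7.1 kg.
Tool frame: the origin (TCP) lies between the finger pads; the fingertips stand 19 mm ahead of it and the grasp point (between the pads) is the TCP (ctrl.tcp_to_tips is the distance from the TCP to the fingertips, in mm); z points along the fingers, y is the line along which they close (so a half turn about z gives the same grasp; the last joint's range is limited). The gripper opens to 88 mm and grips with 3 to 60 N. Pads are 20 mm wide; open, the fingers measure 115 mm over their backs; the gripper's body (75 mm by 178 mm) begins 61 mm behind the grasp point.
Start: joints at [-1.358, 0.423, 1.63, -0, 1.089, -0.019], TCP at [143.6, -608.263, 241.675] pointing down, gripper open.
Joint ranges: [-3, 3], [-0.9, 2.11], [0.09, 2.58], [-1.31, 4.45], [0.11, 2.69], [-2.54, 2.54]. Speed limits (rad/s): [2.39, 2.39, 3.01, 3.14, 3.14, 3.14].

## Interface

Orientations are given as a rotation vector (axis times angle).
In Python, from workcell import status, optics, ctrl gives the robot as it stands. The module is installed in compiled form; this text tells all that it offers.
- The arm moves only by the shell command python3 -m inch 'ROWS'. ROWS is JSON, a list that holds one entry, the list of rows, each a list of 7 numbers: the shift along the tool's x, y, z in mm, then the turn, a rotation vector about the tool's x, y, z in rad, then the opening in per cent of the stroke, from 0 (shut) to 100 (fully open). A call has 1 to 20 rows; each row is the pose to reach, as a shift and turn from the pose commanded when the call began, along the tool's axes at that moment; what a row does not reach only later rows make up. A row lasts 1/10 s, in which the tool goes at most 50 mm and 8.59 degrees, less where a joint would pass 70% of its speed; a pose out of reach is approached as far as the arm can. A call with a gripper value outside its range is refused whole. The fingers move at their own pace and stop on an object; the grip force is fixed at half the most. Time passes only in rows, so rows that repeat a pose let the fingers close. It gives the time, the measured TCP pose, the force, the opening and the grip force at its end, in the units of the state.
- status.get_obs(): the state, without advancing time (a new reading comes with each control period).
- optics.get_image(name): name is "side" or "top"; returns a dict with "frame" (384x512x3 uint8, red, green, blue), "fx", "fy", "cx", "cy" (pixels), "k1" (the pictures are not rectified: a ray, as slopes to the right and down, at radius r is drawn at 1 + k1 r^2 times it, then the intrinsics apply), "rvec" (rotation vector, rad) and "tvec" (3), from world to camera coordinates, as OpenCV has them. Camera axes: x right, y down, z forward; pixel columns grow to the right and rows downward; lengths in mm; the calibration is good to about 2 mm. A picture is of the moment at which its call begins. There is no depth.
- ctrl.close_job(): hands the job in; it is judged then, once.
The state is a dict: "t": time; "qpos": joint angles; "qvel": joint speeds; "joint_torque": joint torques, N m; "ee_pos": TCP position; "orientation": TCP orientation; "ft_force": force on the tool from outside, world axes, zero at the start; "moment": the same for the moment, N m; "width": finger opening in mm; "grasp_force": force on a finger pad.
Only numpy, scipy, OpenCV 4.12 (cv2) and the standard library are available. Lean on these libraries where they do the work, as an engineer would, in place of code of your own. Each camera call takes 0.05 s, during which the arm holds its last target. There are 200 camera calls.

## Working session

There is one attempt and no reset: what is moved stays moved. The work goes in short steps, Python scripts to look and compute and a shell command to move; the robot and the scene stay as the last step left them, time stands still between calls to the robot, and variables do not carry over. Pictures are saved under pics/ and viewed, at most 10 in all, crops included, and the job is handed in when it is done.

```bash
mkdir -p pics
cat > h.py <<'E'
import numpy as np, cv2
from workcell import status, optics, ctrl
def grab(n):
    d=optics.get_image(n); return d
def save(d,f): cv2.imwrite(f,cv2.cvtColor(np.asarray(d["frame"]),cv2.COLOR_RGB2BGR))
def ray(d,u,v):
    x=(u-d["cx"])/d["fx"]; y=(v-d["cy"])/d["fy"]
    xu,yu=x,y
    for _ in range(20):
        k=1+d["k1"]*(xu*xu+yu*yu); xu,yu=x/k,y/k
    R=cv2.Rodrigues(np.array(d["rvec"],float))[0]; t=np.array(d["tvec"],float).ravel()
    return -R.T@t, R.T@np.array([xu,yu,1.])
def at(d,u,v,z):
    o,r=ray(d,u,v); return o+r*(z-o[2])/r[2]
def proj(d,p):
    R=cv2.Rodrigues(np.array(d["rvec"],float))[0]; t=np.array(d["tvec"],float).ravel()
    c=R@np.array(p,float)+t; x,y=c[0]/c[2],c[1]/c[2]; k=1+d["k1"]*(x*x+y*y)
    return np.array([d["fx"]*x*k+d["cx"],d["fy"]*y*k+d["cy"]])
E
python3 - <<'E'
from h import *
import pickle
o=status.get_obs(); print({k:np.round(v,3) for k,v in o.items()})
for n in("top","side"):
    d=grab(n); save(d,f"pics/{n}0.png"); pickle.dump(d,open(n+"0.pkl","wb"))
    print(n,d["fx"],d["k1"],ray(d,d["cx"],d["cy"]))
    cv2.imwrite(f"pics/{n}0.png",cv2.resize(cv2.imread(f"pics/{n}0.png"),(800,600),interpolation=cv2.INTER_CUBIC))
E
```

```text
{'t': np.float64(0.0), 'qpos': array([-1.358,  0.424,  1.631,  0.   ,  1.089, -0.019]), 'qvel': array([-0.   , -0.   , -0.002, -0.001, -0.001,  0.001]), 'joint_torque': array([ 5.0000e-03, -5.4461e+01, -2.7366e+01,  6.5000e-02,  2.3000e-02,
       -0.0000e+00]), 'ee_pos': array([ 143.472, -607.761,  240.907]), 'orientation': array([-3.119, -0.363,  0.   ]), 'ft_force': array([ 0.487, -0.215, -0.35 ]), 'moment': array([ 0.019,  0.053, -0.022]), 'grasp_force': np.float64(0.0), 'width': np.float64(87.957)}
top 441.3349544434629 0.011846450696181468 (array([ 318.8931104 ,   -9.72083381, 1317.22322869]), array([ 0.19902398,  0.00332731, -0.97998897]))
side 483.4226913280408 -0.025560364064654246 (array([-13.61598915, 789.46886213, 805.37836653]), array([ 0.47653433, -0.66470582, -0.57539657]))
```

View pics/top0.png

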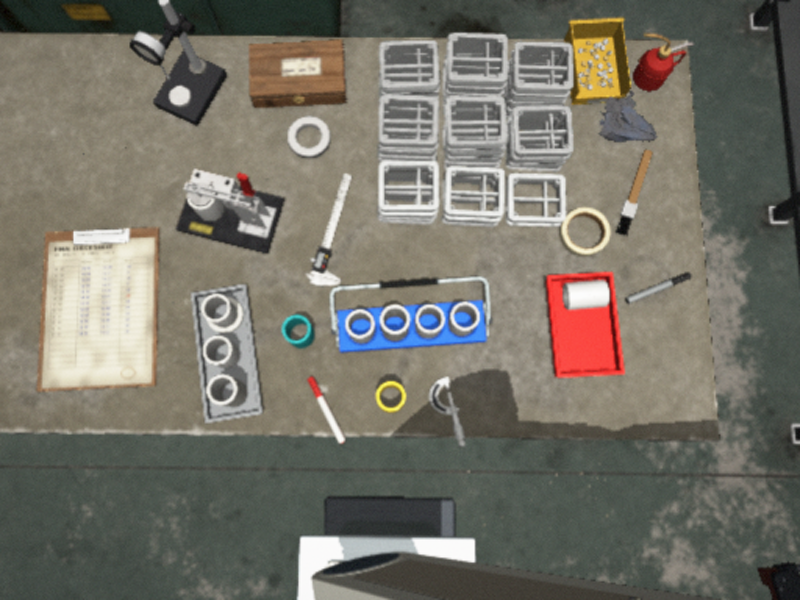

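View pics/side0.png

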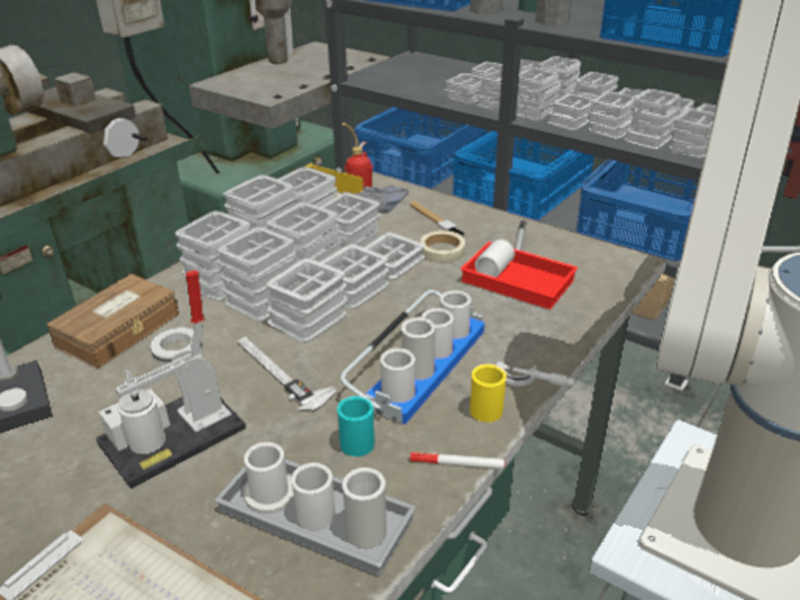

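Top view: the carrier row is at rows 317-324 of the 800-px picture, columns 360, 395, 430 and 463. Stock is at (220,312), (218,350) and (222,390), the red tray at (585,325), and the bail is open on the far side. Side view: the long one is second from +y (418,333), so it is nest_2. In the stock tray, the far bushing is flanged (265,470), the middle one is the plain short one (313,495), and the near one is long.

Run:
```python
from h import *
import pickle
T=pickle.load(open("top0.pkl","rb"));S=pickle.load(open("side0.pkl","rb"))
s=512/800
ft=np.asarray(T["frame"]);hsv=cv2.cvtColor(ft,cv2.COLOR_RGB2HSV)
# colour boxes
def rect(m):
    c,_=cv2.findContours(m,0,2); c=max(c,key=cv2.contourArea); return cv2.minAreaRect(c),c
blue=cv2.inRange(hsv,(105,150,80),(125,255,255))
red=cv2.inRange(hsv,(0,180,100),(6,255,255))|cv2.inRange(hsv,(174,180,100),(180,255,255))
for n,m,z in(("blue",blue,22),("red",red,32)):
    r,c=rect(m); b=cv2.boxPoints(r); P=np.array([at(T,*p,z)[:2] for p in b]); print(n,P.round(0).tolist(),P.mean(0).round(1))
a=cv2.cvtColor(ft,cv2.COLOR_RGB2BGR)
f2=cv2.cvtColor(np.asarray(S["frame"]),cv2.COLOR_RGB2BGR)
A=cv2.resize(a[190:230,215:313],None,fx=8,fy=8,interpolation=cv2.INTER_CUBIC)[:, :784]
B=cv2.resize(a[180:268,122:168],None,fx=4,fy=4,interpolation=cv2.INTER_CUBIC)
C=cv2.resize(f2[180:350,138:310],None,fx=1.5,fy=1.5)
W=np.zeros((320+352-80,784,3),np.uint8)[:592]
A=cv2.resize(a[195:225,215:313],None,fx=8,fy=8,interpolation=cv2.INTER_CUBIC)
W[:240]=A; W[240:592,:184]=B; W[240:240+C.shape[0],200:200+C.shape[1]]=C
cv2.imwrite("pics/crop.png",W)
```

```text
blue [[563.0, 101.0], [587.0, -178.0], [508.0, -182.0], [484.0, 93.0]] [535.6 -41.7]
red [[634.0, -297.0], [649.0, -427.0], [451.0, -435.0], [437.0, -310.0]] [ 542.6 -367.3]
```

View pics/crop.png

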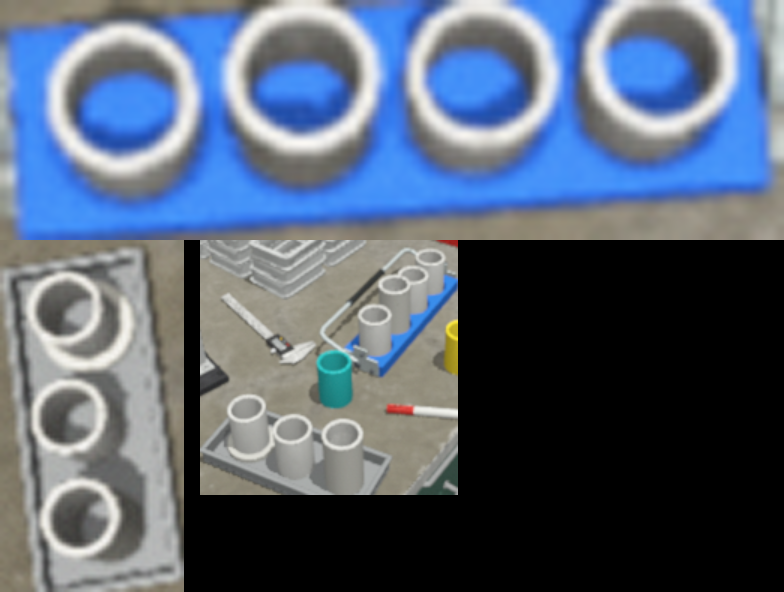

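The crop shows the rims as bright rings. nest_2's ring is the largest (highest). In the stock tray the top ring has a collar, and the middle one is plain and small.

```bash
cat >> h.py <<'E'
def rims(d,box,amin=40,th=195):
    x0,y0,x1,y1=box; g=np.asarray(d["frame"])[y0:y1,x0:x1]
    k=8; g=cv2.resize(g,None,fx=k,fy=k,interpolation=cv2.INTER_CUBIC)
    m=(g.min(2)>th).astype(np.uint8)
    cs,h=cv2.findContours(m,cv2.RETR_CCOMP,cv2.CHAIN_APPROX_NONE); out=[]
    for c,hh in zip(cs,h[0]):
        if cv2.contourArea(c)>amin*k*k and len(c)>20:
            e=cv2.fitEllipse(c); out.append(("in" if hh[3]>=0 else "out",(e[0][0]+.5)/k-.5+x0,(e[0][1]+.5)/k-.5+y0,e[1][0]/k,e[1][1]/k))
    return out
E
python3 - <<'E'
from h import *
import pickle
T=pickle.load(open("top0.pkl","rb"));S=pickle.load(open("side0.pkl","rb"))
for nm,box in(("car",(215,188,313,225)),("stock",(122,180,168,268))):
    for r in rims(T,box): print(nm,r[0],np.round(r[1:],2),*[at(T,r[1],r[2],z)[:2].round(1) for z in((85,105) if nm=="car" else (79,99))])
for nm,box in(("car",(235,180,310,270)),("stock",(138,270,260,360))):
    for th in(195,): 
      for r in rims(S,box,20,th): print("S",nm,r[0],np.round(r[1:],2),*[at(S,r[1],r[2],z)[:2].round(1) for z in((85,105) if nm=="car" else (79,99))])
E
```

```text
car out [229.88 206.91  17.98  18.18] [527.8  54. ] [524.4  52.9]
car in [229.85 206.87  14.85  15.32] [527.9  54. ] [524.5  53. ]
car out [252.33 204.03  18.42  18.63] [536.8  -9.5] [533.3  -9.5]
car in [252.35 204.07  14.99  15.62] [536.7  -9.6] [533.2  -9.6]
car out [274.89 203.65  17.89  18.1 ] [538.7 -73.4] [535.1 -72.4]
car in [274.83 203.63  14.88  15.31] [538.7 -73.3] [535.2 -72.2]
car out [297.24 202.03  17.94  18.11] [ 544.1 -136.8] [ 540.4 -134.7]
car in [297.31 202.02  14.78  15.28] [ 544.1 -137. ] [ 540.5 -134.9]
stock out [141.34 249.    18.66  19.71] [406.9 298.6] [405.5 293.6]
stock in [141.38 248.94  15.22  16.27] [407.1 298.5] [405.7 293.5]
stock out [138.49 223.66  17.86  18.85] [477.9 311. ] [475.3 305.8]
stock in [138.39 223.61  14.69  15.78] [478.  311.3] [475.4 306.1]
stock out [140.82 199.59  20.86  26.58] [547.  308.7] [543.3 303.6]
stock in [137.48 196.63  14.26  15.69] [555.5 318.8] [551.6 313.5]
S car out [254.11 229.65  13.58  21.19] [528.   58.7] [513.  79.]
S car in [254.11 229.57  10.71  18.13] [528.2  58.5] [513.2  78.8]
S car out [273.04 206.42  13.35  33.05] [544.5 -46.4] [529.  -23.2]
S car out [290.51 191.05  10.62  21.35] [ 545.9 -131.6] [ 530.4 -106. ]
S car in [291.19 191.04   8.55  16.35] [ 544.4 -132.7] [ 528.9 -107.1]
S car out [268.58 191.41   2.45  20.11] [593.  -96.5] [576.1 -71.9]
S stock out [232.39 309.24  20.24  26.79] [418.2 283.5] [406.3 297.4]
S stock in [232.48 309.17  16.19  22.6 ] [418.2 283.2] [406.3 297.1]
S stock out [187.6  310.56  18.78  59.42] [488.7 337.5] [474.9 350. ]
S stock in [199.11 305.78  15.42  21.99] [478.4 314.7] [464.9 327.8]
S stock out [168.51 291.95  18.03  25.1 ] [555.6 322.5] [539.9 335.4]
S stock in [168.59 291.88  14.12  21.51] [555.6 322.3] [540.  335.2]
```

```bash
cat >> h.py <<'E'
def go(x,y,z,th=None):
    o=status.get_obs(); R=cv2.Rodrigues(np.array(o["orientation"],float))[0]
    d=R.T@(np.array([x,y,z])-o["ee_pos"]); a=np.degrees(np.arctan2(R[1,0],R[0,0]))
    w=0 if th is None else -np.radians((th-a+180)%360-180)
    print("t",round(float(o["t"]),2),"pos",np.round(o["ee_pos"],1),"th",round(a,1),"tilt",np.round(R[:,2],3),"F",np.round(o["ft_force"],1),"w",round(float(o["width"]),1)); print("SHIFT",np.round(d,1),"TURNZ",round(float(w),3))
E
python3 -m inch '[[[517,-494,42,0,0,-1.424,100],[517,-494,42,0,0,-1.424,100],[517,-494,42,0,0,-1.424,100],[517,-494,42,0,0,-1.424,100],[517,-494,42,0,0,-1.424,100],[517,-494,42,0,0,-1.424,100],[517,-494,42,0,0,-1.424,100],[517,-494,42,0,0,-1.424,100],[517,-494,42,0,0,-1.424,100],[517,-494,42,0,0,-1.424,100],[517,-494,42,0,0,-1.424,100],[517,-494,42,0,0,-1.424,100],[517,-494,42,0,0,-1.424,100],[517,-494,42,0,0,-1.424,100],[517,-494,42,0,0,-1.424,100],[517,-494,42,0,0,-1.424,100],[517,-494,42,0,0,-1.424,100],[517,-494,42,0,0,-1.424,100],[517,-494,42,0,0,-1.424,100]]]'
python3 -c "
from h import *
go(533.3,-8,78,94.9); print(status.get_obs()['qpos'])"
```

```text
t: 2.0
ee_pos: [532.6, -10.1, 199.8]
orientation: [-2.127, -2.312, 0.0]
ft_force: [0.7, -0.4, -0.0]
width: 88.2
grasp_force: 0.0
t 2.0 pos [532.6 -10.1 199.8] th 94.8 tilt [-0. -0. -1.] F [ 0.7 -0.4 -0. ] w 88.2
SHIFT [  2.    0.9 121.8] TURNZ -0.002
[-4.11507440e-02  3.44562647e-01  1.86691261e+00 -1.73212805e-04
  9.30407241e-01 -1.24134459e-01]
```

```bash
python3 -m inch '[[[1,1,60,0,0,0,100],[1,1,100,0,0,0,100],[1,1,122,0,0,0,100],[1,1,122,0,0,0,100],[1,1,122,0,0,0,100],[1,1,122,0,0,0,20],[1,1,122,0,0,0,20],[1,1,122,0,0,0,20],[1,1,122,0,0,0,20],[1,1,122,0,0,0,20],[1,1,122,0,0,0,20],[1,1,122,0,0,0,20],[1,1,122,0,0,0,20]]]'
```

```text
t: 3.3
ee_pos: [534.6, -7.6, 78.1]
orientation: [2.125, 2.314, 0.001]
ft_force: [-1.1, 0.3, 5.3]
width: 51.3
grasp_force: 30.0
```

```bash
python3 -m inch '[[[0,0,-20,0,0,0,20],[0,0,-50,0,0,0,20],[0,0,-90,0,0,0,20],[0,0,-120,0,0,0,20],[0,0,-120,0,0,0,20],[0,0,-120,0,0,0,20]]]'
python3 - <<'E'
from h import *
go(500,-374,150)
d=grab("top"); import pickle; pickle.dump(d,open("top1.pkl","wb"))
z=status.get_obs()["ee_pos"][2]-68+95
for r in rims(d,(215,150,330,240)): print(r[0],np.round(r[1:],2),at(d,r[1],r[2],z).round(1))
E
```

```text
t: 3.9
ee_pos: [533.8, -7.6, 197.3]
orientation: [-2.125, -2.314, 0.0]
ft_force: [0.1, -0.3, -2.8]
width: 51.2
grasp_force: 30.0
t 3.9 pos [533.8  -7.6 197.3] th 94.9 tilt [-0. -0. -1.] F [ 0.1 -0.3 -2.8] w 51.2
SHIFT [-362.2  -64.8   47.3] TURNZ 0.0
out [229.05 203.43  10.2   14.56] [513.2  49.1 223.4]
out [297.25 202.    17.55  17.74] [ 518.9 -122.6  223.4]
in [297.31 201.97  15.17  15.7 ] [ 519.  -122.7  223.4]
out [282.79 234.49  22.7   60.02] [436.5 -86.  223.4]
out [283.41 194.89   6.18  81.47] [536.7 -87.8 223.4]
out [251.66 168.71  38.73  50.02] [604.   -6.8 223.4]
out [220.67 186.84   8.44  76.23] [555.7  71.3 223.4]
```

```bash
python3 -m inch '[[[-362,-65,0,0,0,0,20],[-362,-65,0,0,0,0,20],[-362,-65,0,0,0,0,20],[-362,-65,0,0,0,0,20],[-362,-65,0,0,0,0,20],[-362,-65,0,0,0,0,20],[-362,-65,0,0,0,0,20],[-362,-65,0,0,0,0,20],[-362,-65,0,0,0,0,20],[-362,-65,0,0,0,0,20],[-362,-65,40,0,0,0,20],[-362,-65,60,0,0,0,20],[-362,-65,60,0,0,0,20],[-362,-65,60,0,0,0,20]]]'
python3 - <<'E'
from h import *
go(500,-374,72)
d=grab("side");save(d,"pics/s1.png")
im=cv2.imread("pics/s1.png")[100:250,220:420]; cv2.imwrite("pics/s1.png",cv2.resize(im,(800,600),interpolation=cv2.INTER_CUBIC))
E
```

```text
t: 5.35
ee_pos: [500.4, -372.3, 137.5]
orientation: [-2.122, -2.314, -0.0]
ft_force: [0.1, -0.1, -2.8]
width: 51.1
grasp_force: 30.0
t 5.35 pos [ 500.4 -372.3  137.5] th 95.0 tilt [-0.001  0.001 -1.   ] F [ 0.1 -0.1 -2.8] w 51.1
SHIFT [-1.7 -0.5 65.5] TURNZ 0.0
```

View pics/s1.png

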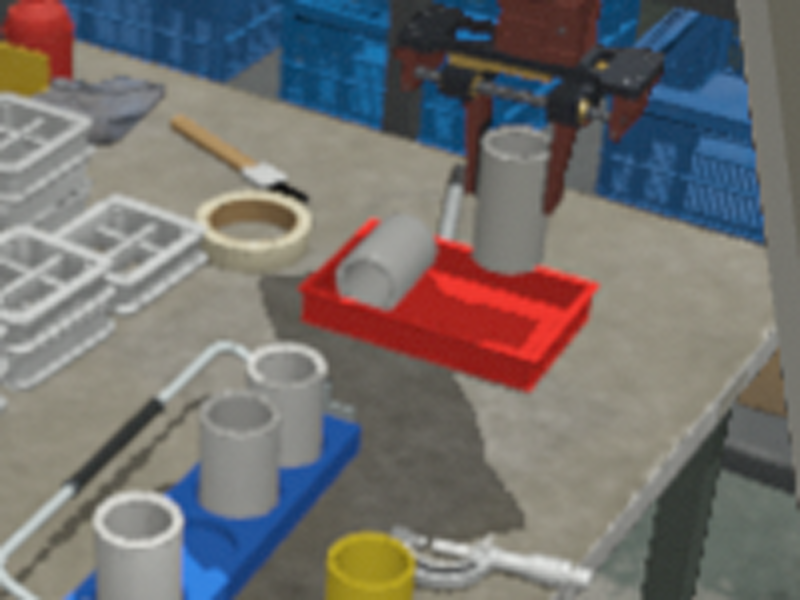

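The long bushing hangs at (513,200) above the empty half of the red tray. nest_2 is empty at about (205,540) in the crop. Lowering.

```bash
python3 -m inch '[[[-1,0,30,0,0,0,20],[-1,0,50,0,0,0,20],[-1,0,57,0,0,0,20],[-1,0,60,0,0,0,20],[-1,0,62,0,0,0,20],[-1,0,64,0,0,0,20],[-1,0,65,0,0,0,20],[-1,0,65,0,0,0,20]]]'
```

```text
t: 6.2
ee_pos: [500.4, -375.0, 73.1]
orientation: [2.125, 2.313, 0.0]
ft_force: [-0.3, -1.1, -3.2]
width: 51.1
grasp_force: 30.0
```

```bash
python3 -m inch '[[[0,0,1,0,0,0,20],[0,0,2,0,0,0,20],[0,0,2,0,0,0,20]]]'
```

```text
t: 6.5
ee_pos: [500.5, -375.1, 72.2]
orientation: [2.125, 2.313, -0.0]
ft_force: [-3.2, 1.7, 9.3]
width: 51.2
grasp_force: 30.0
```

```bash
python3 -m inch '[[[0,0,2,0,0,0,75],[0,0,2,0,0,0,75],[0,0,2,0,0,0,75],[0,0,2,0,0,0,75],[0,0,-40,0,0,0,75],[0,0,-90,0,0,0,75],[0,0,-128,0,0,0,75],[0,0,-128,0,0,0,75],[0,0,-128,0,0,0,75]]]'
python3 -c "
from h import *
go(478,313,200,189.5)"
```

```text
t: 7.4
ee_pos: [500.6, -375.1, 199.6]
orientation: [2.124, 2.312, 0.0]
ft_force: [-0.3, 0.4, -0.8]
width: 65.7
grasp_force: 0.0
t 7.4 pos [ 500.6 -375.1  199.6] th 94.9 tilt [ 0.002 -0.001 -1.   ] F [-0.3  0.4 -0.8] w 65.7
SHIFT [687.5  35.9  -1.3] TURNZ -1.652
```

```bash
python3 -m inch '[[[687,36,0,0,0,-1.652,100],[687,36,0,0,0,-1.652,100],[687,36,0,0,0,-1.652,100],[687,36,0,0,0,-1.652,100],[687,36,0,0,0,-1.652,100],[687,36,0,0,0,-1.652,100],[687,36,0,0,0,-1.652,100],[687,36,0,0,0,-1.652,100],[687,36,0,0,0,-1.652,100],[687,36,0,0,0,-1.652,100],[687,36,0,0,0,-1.652,100],[687,36,0,0,0,-1.652,100],[687,36,0,0,0,-1.652,100],[687,36,0,0,0,-1.652,100],[687,36,0,0,0,-1.652,100],[687,36,0,0,0,-1.652,100],[687,36,0,0,0,-1.652,100],[687,36,0,0,0,-1.652,100]]]'
python3 - <<'E'
from h import *
go(478,313,59,189.5)
d=grab("side");save(d,"pics/s2.png")
im=cv2.imread("pics/s2.png")[210:375,120:340]; cv2.imwrite("pics/s2.png",cv2.resize(im,(800,600),interpolation=cv2.INTER_CUBIC))
E
```

```text
t: 9.2
ee_pos: [477.6, 311.2, 198.1]
orientation: [0.258, -3.13, 0.001]
ft_force: [-0.7, 0.0, -0.2]
width: 87.9
grasp_force: 0.0
t 9.2 pos [477.6 311.2 198.1] th -170.6 tilt [-0.001 -0.001 -1.   ] F [-0.7  0.  -0.2] w 87.9
SHIFT [ -0.9   1.8 139.1] TURNZ -0.001
```

View pics/s2.png

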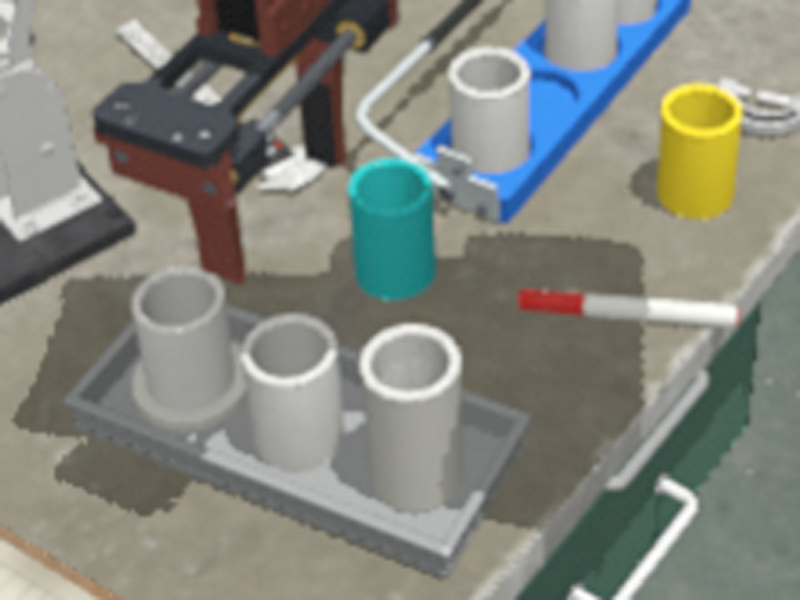

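The middle plain spare stands at (293,390) between the flanged one (left) and the long one (right). The gripper is poised above it. Descending to grasp.

```bash
python3 -m inch '[[[-1,1,50,0,0,0,100],[-1,1,90,0,0,0,100],[-1,1,120,0,0,0,100],[-1,1,139,0,0,0,100],[-1,1,139,0,0,0,100],[-1,1,139,0,0,0,20],[-1,1,139,0,0,0,20],[-1,1,139,0,0,0,20],[-1,1,139,0,0,0,20],[-1,1,139,0,0,0,20],[-1,1,139,0,0,0,20],[-1,1,139,0,0,0,20],[-1,1,139,0,0,0,20]]]'
```

```text
t: 10.55
ee_pos: [478.9, 314.0, 60.4]
orientation: [-0.261, 3.13, 0.0]
ft_force: [-1.2, -1.2, 7.2]
width: 51.2
grasp_force: 30.0
```

```bash
python3 -m inch '[[[0,0,-20,0,0,0,20],[0,0,-60,0,0,0,20],[0,0,-105,0,0,0,20],[0,0,-140,0,0,0,20],[0,0,-140,0,0,0,20],[-1,-327,-140,0,0,1.652,20],[-1,-327,-140,0,0,1.652,20],[-1,-327,-140,0,0,1.652,20],[-1,-327,-140,0,0,1.652,20],[-1,-327,-140,0,0,1.652,20],[-1,-327,-140,0,0,1.652,20],[-1,-327,-140,0,0,1.652,20],[-1,-327,-140,0,0,1.652,20],[-1,-327,-140,0,0,1.652,20],[-1,-327,-140,0,0,1.652,20],[-1,-327,-140,0,0,1.652,20],[-1,-327,-140,0,0,1.652,20],[-1,-327,-140,0,0,1.652,20],[-1,-327,-140,0,0,1.652,20]]]'
python3 -c "
from h import *
go(534,-8,110,94.9)"
```

```text
t: 12.45
ee_pos: [533.3, -8.4, 199.1]
orientation: [-2.121, -2.316, 0.001]
ft_force: [-0.6, -0.5, -2.4]
width: 51.0
grasp_force: 30.0
t 12.45 pos [533.3  -8.4 199.1] th 95.0 tilt [-0.001  0.    -1.   ] F [-0.6 -0.5 -2.4] w 51.0
SHIFT [ 0.3  0.8 89.1] TURNZ 0.003
```

```bash
python3 -m inch '[[[0,0,40,0,0,0,20],[0,0,80,0,0,0,20],[0,0,105,0,0,0,20],[0,0,113,0,0,0,20],[0,0,113,0,0,0,20],[0,0,113,0,0,0,20]]]'
python3 - <<'E'
from h import *
go(534,-8,66,94.9)
d=grab("side");save(d,"pics/s3.png")
z=status.get_obs()["ee_pos"][2]-56.4+75
for th in(150,195):
  for r in rims(d,(235,170,310,270),15,th): print(th,r[0],np.round(r[1:],2),at(d,r[1],r[2],z).round(1),at(d,r[1],r[2],85).round(1))
print(proj(d,(534,-8,z)),proj(d,(534,-8,85)))
im=cv2.imread("pics/s3.png")[160:280,220:380]; cv2.imwrite("pics/s3.png",cv2.resize(im,(800,600),interpolation=cv2.INTER_CUBIC))
E
```

```text
t: 13.05
ee_pos: [534.6, -8.4, 87.7]
orientation: [2.123, 2.314, 0.002]
ft_force: [0.1, -0.4, -2.3]
width: 51.5
grasp_force: 30.0
t 13.05 pos [534.6  -8.4  87.7] th 94.9 tilt [ 0.002 -0.    -1.   ] F [ 0.1 -0.4 -2.3] w 51.5
SHIFT [ 0.5 -0.6 21.7] TURNZ 0.0
150 out [254.57 232.84  18.43  23.46] [503.9  89.6 106.6] [520.   67.9  85. ]
150 out [288.65 214.22  14.48  29.33] [478.5 -16.1 106.6] [493.8 -41.1  85. ]
150 out [266.07 212.26  15.35  21.91] [528.    8.7 106.6] [544.7 -15.4  85. ]
150 out [305.27 200.8    2.77   7.63] [474.9 -88.  106.6] [ 490.  -115.2   85. ]
[267.9290652  208.14468604] [267.89040705 215.17374649]
```

View pics/s3.png

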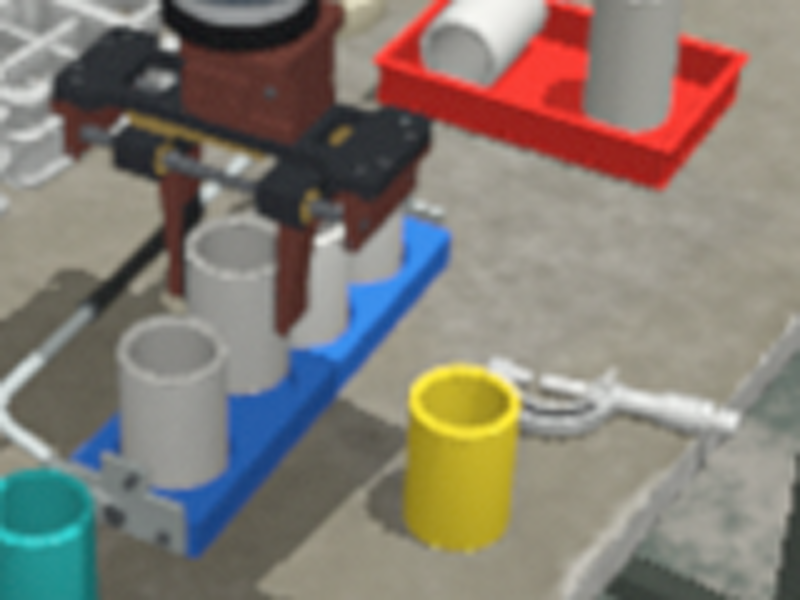

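The held spare's rim is centred at about (235,243) in the crop, i.e. (267,208.5) full-frame. Predicted for the nest axis is (267.9,208.1), so it is aligned within about 2 mm. The long bushing stands upright in the red tray. Inserting gently.

```bash
python3 -m inch '[[[0,0,5,0,0,0,20],[0,0,8,0,0,0,20],[0,0,10,0,0,0,20],[0,0,11,0,0,0,20],[0,0,12,0,0,0,20],[0,0,12,0,0,0,20]]]'
```

```text
t: 13.7
ee_pos: [533.6, -8.4, 74.6]
orientation: [-2.125, -2.314, 0.0]
ft_force: [-0.7, -1.5, -2.1]
width: 51.1
grasp_force: 30.0
```

```bash
python3 -m inch '[[[0,0,3,0,0,0,20],[0,0,5,0,0,0,20],[0,0,7,0,0,0,20],[0,0,8,0,0,0,20],[0,0,8,0,0,0,20]]]'
```

```text
t: 14.2
ee_pos: [533.6, -8.4, 66.6]
orientation: [-2.125, -2.314, 0.0]
ft_force: [0.1, 0.2, -1.7]
width: 51.5
grasp_force: 30.0
```

```bash
python3 -m inch '[[[0,0,1,0,0,0,20],[0,0,2,0,0,0,20],[0,0,2,0,0,0,20]]]'
```

```text
t: 14.5
ee_pos: [533.8, -8.4, 66.4]
orientation: [2.125, 2.314, 0.0]
ft_force: [-6.1, -0.2, 19.5]
width: 51.0
grasp_force: 30.0
```

```bash
python3 -m inch '[[[0,0,1,0,0,0,80],[0,0,1,0,0,0,80],[0,0,1,0,0,0,80],[0,0,1,0,0,0,80],[0,0,-30,0,0,0,80],[0,0,-75,0,0,0,80],[0,0,-104,0,0,0,50],[0,0,-104,0,0,0,50],[0,0,-104,0,0,0,50]]]'
python3 - <<'E'
from h import *
import pickle
for n,bx in(("top",(240,172,285,190)),("side",(225,190,275,250))):
    d=pickle.load(open(n+"0.pkl","rb")); x0,y0,x1,y1=bx
    g=np.asarray(d["frame"])[y0:y1,x0:x1]; m=(g.max(2)<60).astype(np.uint8)
    c,_=cv2.findContours(m,0,2); c=max(c,key=cv2.contourArea); r=cv2.minAreaRect(c)
    print(n,r,at(d,r[0][0]+x0,r[0][1]+y0,46).round(1))
go(613.5,-33,58,94.9)
d=grab("side");save(d,"pics/s4.png")
im=cv2.imread("pics/s4.png")[160:280,210:370]; cv2.imwrite("pics/s4.png",cv2.resize(im,(800,600),interpolation=cv2.INTER_CUBIC))
for r in rims(d,(235,180,310,270),15,195): print(r[0],np.round(r[1:],2),at(d,r[1],r[2],85).round(1))
E
```

```text
t: 15.4
ee_pos: [533.9, -8.4, 169.0]
orientation: [2.124, 2.313, 0.001]
ft_force: [-0.1, -0.1, -0.5]
width: 49.5
grasp_force: 0.0
top ((20.97461700439453, 8.644670486450195), (3.7048463821411133, 34.198585510253906), 85.91438293457031) [614.2 -34.2  46. ]
side ((24.499998092651367, 20.500003814697266), (1.41421377658844, 26.87006378173828), 45.0) [615.6 -40.2  46. ]
t 15.4 pos [533.9  -8.4 169. ] th 94.9 tilt [ 0.001 -0.    -1.   ] F [-0.1 -0.1 -0.5] w 49.5
SHIFT [-31.2  77.1 111.1] TURNZ -0.001
out [247.41 233.52   2.78  10.85] [532.3  79.8  85. ]
out [282.19 203.23  11.16  14.1 ] [533.1 -71.6  85. ]
out [266.34 192.95   1.97  26.44] [593.7 -87.1  85. ]
out [291.32 191.18  10.69  18.01] [ 543.8 -132.3   85. ]
```

View pics/s4.png

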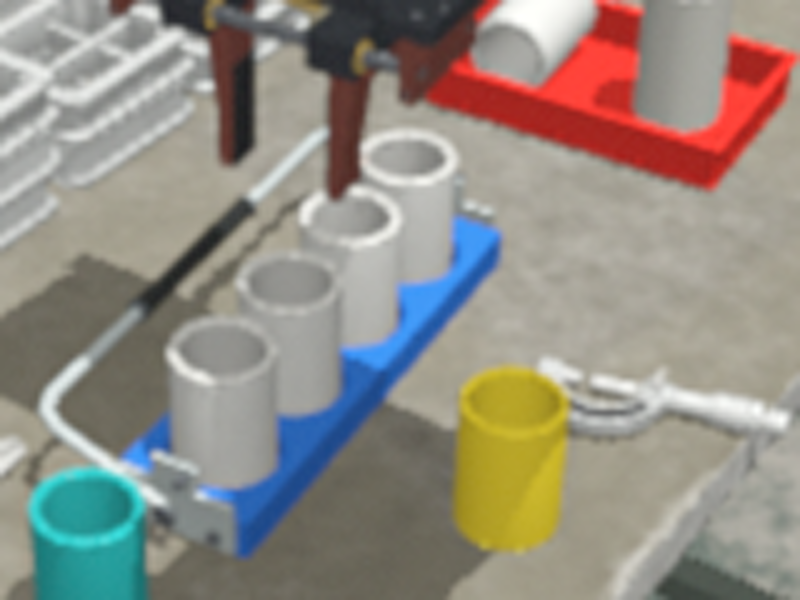

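All four bushings stand at the same height, with the new one at (288,285). The bail sleeve runs from about (140,310) to (250,205). Next: pinch the sleeve near the fingertips at carrier y=0.

```bash
python3 -m inch '[[[-31,78,0,0,0,0,40],[-31,78,0,0,0,0,40],[-31,78,40,0,0,0,40],[-31,78,80,0,0,0,40],[-31,78,105,0,0,0,40],[-31,78,112,0,0,0,40],[-31,78,112,0,0,0,40],[-31,78,112,0,0,0,5],[-31,78,112,0,0,0,5],[-31,78,112,0,0,0,5],[-31,78,112,0,0,0,5],[-31,78,112,0,0,0,5],[-31,78,112,0,0,0,5]]]'
```

```text
t: 16.75
ee_pos: [613.9, -32.8, 57.0]
orientation: [2.125, 2.314, -0.0]
ft_force: [-1.4, -1.3, 0.3]
width: 11.1
grasp_force: 30.0
```

```bash
python3 -m inch '[[[0,-3,-7.6,0,0,0,5],[0,-6.7,-14.9,0,0,0,5],[0,-11.1,-21.8,0,0,0,5],[0,-16.2,-28.3,0,0,0,5],[0,-21.9,-34.1,0,0,0,5],[0,-28.2,-39.4,0,0,0,5],[0,-28.2,-39.4,0,0,0,5]]]'
```

```text
t: 17.45
ee_pos: [585.8, -35.1, 97.4]
orientation: [2.125, 2.313, 0.001]
ft_force: [0.3, -0.6, 1.0]
width: 11.1
grasp_force: 30.0
```

```bash
python3 -m inch '[[[0,-6.7,-4.6,0,0,0,5],[0,-13.9,-8.6,0,0,0,5],[0,-21.5,-11.8,0,0,0,5],[0,-29.3,-14.2,0,0,0,5],[0,-37.3,-15.8,0,0,0,5],[0,-45.5,-16.6,0,0,0,5],[0,-45.5,-16.6,0,0,0,5]]]'
```

```text
t: 18.15
ee_pos: [541.5, -38.9, 114.6]
orientation: [2.123, 2.312, 0.004]
ft_force: [1.5, 1.5, 10.6]
width: 11.5
grasp_force: 30.0
```

```bash
python3 -m inch '[[[0,-2,0,0,0,0,5],[0,-4,0,0,0,0,5],[0,-5,0,0,0,0,5],[0,-5,0,0,0,0,5]]]'
```

```text
t: 18.55
ee_pos: [537.8, -39.2, 114.6]
orientation: [2.123, 2.311, 0.006]
ft_force: [4.0, 2.0, 7.3]
width: 11.0
grasp_force: 30.0
```

```bash
python3 -m inch '[[[0,-1,0,0,0,0,5],[0,-2,0,0,0,0,5],[0,-2,0,0,0,0,5]]]'
```

```text
t: 18.85
ee_pos: [537.2, -39.3, 114.6]
orientation: [2.121, 2.309, 0.009]
ft_force: [8.7, 2.5, 1.4]
width: 11.1
grasp_force: 30.0
```

```bash
python3 -m inch '[[[0,-1,0,0,0,0,5],[0,-2,0,0,0,0,5],[0,-2,0,0,0,0,5]]]'
```

```text
t: 19.15
ee_pos: [537.1, -39.3, 114.7]
orientation: [2.119, 2.307, 0.013]
ft_force: [16.0, 5.0, -5.5]
width: 11.3
grasp_force: 30.0
```

The bar is hard against the stop. Easing off, releasing, retreating.

```bash
python3 -m inch '[[[0,2,0,0,0,0,5],[0,3,0,0,0,0,5],[0,3,0,0,0,0,40],[0,3,0,0,0,0,40],[0,3,0,0,0,0,40],[0,3,0,0,0,0,40],[0,3,-20,0,0,0,40],[0,3,-60,0,0,0,40],[0,3,-110,0,0,0,40],[300,-150,-110,0,0,0,40],[300,-150,-110,0,0,0,40],[300,-150,-110,0,0,0,40],[300,-150,-110,0,0,0,40],[300,-150,-110,0,0,0,40],[300,-150,-110,0,0,0,40],[300,-150,-110,0,0,0,40],[300,-150,-110,0,0,0,40],[300,-150,-110,0,0,0,40]]]'
python3 - <<'E'
from h import *
go(500,0,200)
a=grab("top");b=grab("side");save(a,"pics/a.png");save(b,"pics/b.png")
A=cv2.imread("pics/a.png")[160:285,110:430];B=cv2.imread("pics/b.png")[130:370,130:400]
W=np.zeros((600,800,3),np.uint8);W[:312]=cv2.resize(A,(800,312),interpolation=cv2.INTER_CUBIC);W[312:600,:324]=cv2.resize(B,(324,288))
W[312:600,330:730]=cv2.resize(cv2.imread("pics/b.png")[170:270,225:364],(400,288),interpolation=cv2.INTER_CUBIC)
cv2.imwrite("pics/fin.png",W)
x0,y0,x1,y1=230,175,300,225
m=(np.asarray(a["frame"])[y0:y1,x0:x1].max(2)<60).astype(np.uint8)
c,_=cv2.findContours(m,0,2); c=max(c,key=cv2.contourArea); r=cv2.minAreaRect(c); print(r,at(a,r[0][0]+x0,r[0][1]+y0,102).round(1))
E
```

```text
t: 20.95
ee_pos: [356.1, 246.7, 222.6]
orientation: [2.122, 2.316, -0.001]
ft_force: [0.6, 0.6, -0.4]
width: 34.9
grasp_force: 0.0
t 20.95 pos [356.1 246.7 222.6] th 95.0 tilt [-0.    -0.001 -1.   ] F [ 0.6  0.6 -0.4] w 34.9
SHIFT [-258.3  121.8   22.6] TURNZ 0.0
((33.95773696899414, 27.57010269165039), (4.404542922973633, 36.099090576171875), 87.39744567871094) [538.4 -42.  102. ]
```

View pics/fin.png

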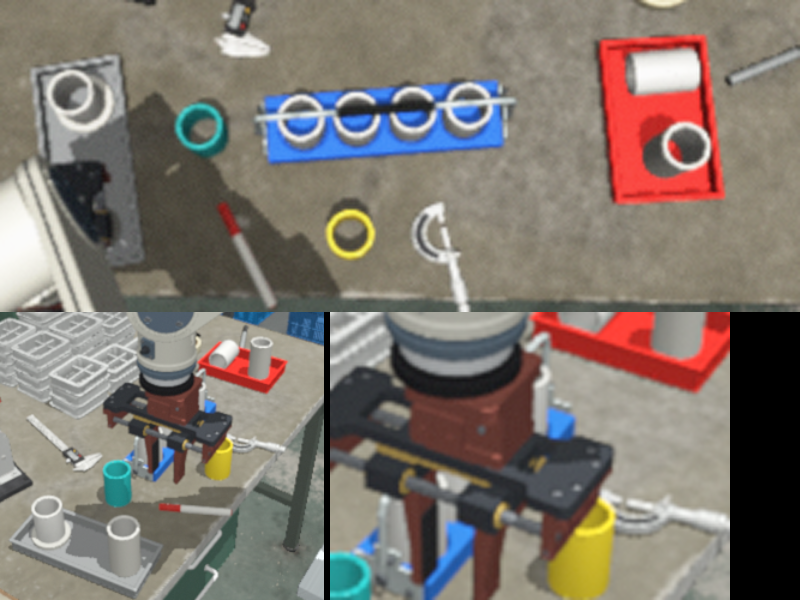

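The final view shows the bail bar over the row at (385,108), the four bushings in their nests, the reject standing at (685,147), and everything else in place.

```bash
python3 -c "
from workcell import ctrl
print(ctrl.close_job())"
```

```text
the job is handed in; nothing more can be done
None
```

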